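# Push a jammed disc out of the press head

## Robot

A 6-joint arm with a two-finger parallel gripper is mounted at the origin on a cart in front of the work surface, level with it; the furniture and walls round the work are solid. World frame = base frame: x ahead of the robot, y to its left, z up, the work surface at z = 0. Lengths are in m, angles in rad, forces in N, time in s.
With the tool pointing down it reaches from about 0.375 to 0.975 m from the base axis. Payload 3.8 kg.
Tool frame: the origin (TCP) lies at the very end of the fingers, on their centre line; the grasp point (between the pads) lies 19 mm behind it; z points along the fingers, y is the direction in which the jaws open and shut (so a half turn about z gives the same grasp; the last joint's range is limited). The gripper opens to 85 mm and grips with 20 to 120 N. Pads are 22 mm wide; open, the fingers measure 114 mm over their backs; the gripper's body (76 mm by 85 mm) begins 54 mm behind the grasp point. The pads swing forward as they close: fully open they stand 13 mm farther back than shut.
Start: joints at [1.078, 0.264, 1.604, -0, 1.274, -0.037], TCP at [0.297, 0.606, 0.231] pointing down, gripper open.
Joint ranges: [-2.63, 2.63], [-0.94, 2.18], [0.31, 2.57], [-1.31, 4.45], [0, 2.66], [-2.55, 2.55]. Speed limits (rad/s): [2.57, 2.57, 3.14, 3.14, 3.14, 3.14].

## Interface

Orientations are given as a rotation vector (axis times angle).
In Python, from workcell import status, read_camera, camera_info, order gives the robot as it stands.
- The arm moves only by the tool move_arm, never from a script. Its argument "deltas" is a list of rows, each a list of 3 entries, a list of its own where there are three numbers: the turn, a rotation vector about the world's x, y, z as a fraction of full scale, then the shift along the world's x, y, z as a fraction of full scale, then the closure, from -1 (fully open) to 1 (shut), so that 0 is half open. A call has 1 to 20 rows; each row is the pose to reach, as a shift and turn from the pose commanded when the call began; what a row does not reach only later rows make up. Full scale, the value 1, is 0.1 m for a shift and pi/2 rad for a turn. A row lasts 1/8 s, in which the tool goes at most 62.5 mm and 10.7 degrees, less where a joint would pass 70% of its speed; a pose out of reach is approached as far as the arm can. A call with a number of a shift or a turn outside -1 to 1 is refused whole. A call with a gripper value outside its range is refused whole. The fingers move at their own pace and stop on an object; "grip_force" is the grip in N (left out, the last holds). Time passes only in rows, so rows that repeat a pose let the fingers close. It gives the time, the measured TCP pose, the force and the opening at its end, in the units of the state.
- status.read_state(): the state, without advancing time (a new reading comes with each control period).
- read_camera(name): name is "side" or "top"; returns (picture, depth): 480x640x3 uint8, red, green, blue; 480x640 float32, m along the optical axis (not along the pixel's ray), 0 where there is no reading.
- camera_info(name): a dict with "K" (3x3 intrinsics, pixels), "D" ([k1, k2, p1, p2, k3] as OpenCV has them; the pictures are not rectified), "R" (3x3) and "t" (3): a world point X has camera coordinates R X + t. Camera axes: x right, y down, z forward; pixel columns grow to the right and rows downward; lengths in m; the calibration is good to about 2 mm. A picture is of the moment at which its call begins. camera_info takes no time and is no camera call.
- order.finish_job(): hands the job in, once; it reports no verdict.
The state is a dict: "time": time; "q": joint angles; "joint_vel": joint speeds; "joint_torque": joint torques, N m; "tool_pos": TCP position; "tcp_rot": TCP orientation; "wrist_force": force on the tool from outside, world axes, zero at the start; "torque": the same for the moment, N m; "width": opening from 0.0 (shut) to 1.0 (fully open).
Only numpy, scipy, OpenCV 4.12 (cv2) and the standard library are available. Lean on these libraries where they do the work, as an engineer would, in place of code of your own. Each camera call takes 0.05 s, during which the arm holds its last target. There are 200 camera calls.

## Task

A steel disc has jammed in the press head that is bolted on top of the knock-out stand. Lift the knock-out pin (the thick one of the two pins) off its rack, push the disc out from behind with it, down through the hole in the top of the head, so that the disc drops into the tray of the stand, and then hang the pin back in its slot of the rack. Leave the thin pin and the spare discs where they are.

Things in the scene. Friction and masses are not known exactly. Their poses are not given: they have to be found in the camera images.
- knockout_stand: Fixed stand: grey catch tray 130 x 130 mm (rim 20 mm high), four thin pillars, aluminium plate 124 x 124 mm (underside 86, top 96 mm above the bench). On the plate the upturned dark press head: flange 90 mm across (top 104 mm), spigot 50 mm across (top 116 mm); its four jaws reach below the plate from 86 down to 60 mm. Origin: centre of the tray's underside, on the hole's axis; z up.
- access_hole (a point): Centre of the mouth, in the spigot's top 116 mm above the bench, of the straight hole 29 mm in diameter that runs 30 mm down through spigot, flange and plate to the back of the jammed disc. z up.
- tray_floor (a point): Centre of the black rubber pad (112 x 112 mm) in the stand's tray, straight below the hole, 9 mm above the bench.
- jammed_disc: Turned steel disc 62 mm across, 12 mm thick, about 0.2 kg, its bore too small for the knock-out pin. Held between the four jaws under the stand's plate, top about 86 mm above the bench, 30 mm below the hole's mouth. Spring balls in the jaws hold it: they give way at a push of 10 to 20 N, and it drops once pushed 20 mm down. Origin: centre of its underside; z is the axis.
- pin_rack: Fixed rack of grey bent sheet: foot 110 x 158 mm, upright back, forked top plate (upper side 104 mm above the bench, 4 mm thick) with two slots 28 mm wide, 90 mm apart, open at the front. Lips at the prongs' front ends stand 5 mm above the plate: lift a pin over them, or straight up. Origin: centre of the foot's underside; x to the back (slots open to -x), y to the left, z up.
- slot_left (a point): Where the axis of a pin hung in the left slot (+y of the rack) crosses the upper side of the top plate, 104 mm above the bench; 14 mm in front of the slot's end.
- slot_right (a point): The same for the right slot (-y of the rack).
- knockout_pin: The thick pin: steel shank 22 mm in diameter, 75 mm long, flat tip; collar 44 mm in diameter from 75 to 81 mm above the tip; dark ringed grip 26 mm in diameter from 88 to 131 mm; 135 mm in all, 0.35 kg. Hangs upright by its collar in one of the two slots, tip 29 mm above the bench. Origin: centre of the tip; z runs up the axis to the grip.
- thin_pin: The other pin: same collar, grip and lengths, but the shank is only 12 mm in diameter, so that it would slip through the disc's bore. Hangs in the other slot, tip 29 and top 164 mm above the bench, and stays there. Origin: centre of the tip, z up the axis.
- spare_disc_1: Spare steel disc, 62 x 12 mm, lying on the bench behind the work. Bystander. Origin: centre of its underside.
- spare_disc_2: Second spare disc, same size, lying on the bench behind the work. Bystander. Origin: centre of its underside.
Not all that is in view belongs to the job. Leave any blue look-alike of the knockout_pin alone.

How it is judged:
By the outcome, as a careful person would: the job done as asked, in the order asked, and still so for the second after the job is handed in, with the robot touching nothing.
It also fails if it takes over 61 s, if anything falls off the work surface, if the arm or the gripper's body presses on something with over 40 N, if the wrist force passes 120 N, or if a joint passes its speed limit or range.

## Working session

There is one attempt and no reset: what is moved stays moved. The work goes in short steps, Python scripts to look and compute and a tool call to move; the robot and the scene stay as the last step left them, time stands still between calls to the robot, and variables do not carry over. Pictures are saved under pics/ and viewed, about 8 in all and at most 12, crops included, and the job is handed in when it is done.

Besides the shell and the picture viewer there is one more tool, called after ">>>" as name(argument=value, ...) on one line, values as JSON. move_arm: Moves the arm, as the interface text tells. Its arguments: {"type":"object","properties":{"deltas":{"type":"array","items":{"type":"array"}},"grip_force":{"type":"number"}},"required":["deltas"]}

```bash
mkdir -p pics
cat > h.py <<'E'
import numpy as np, cv2
from workcell import status, read_camera, camera_info, order
def grab(n,f=None):
    im,d=read_camera(n)
    if f: cv2.imwrite(f,im[:,:,::-1])
    return im,d
def world(n,uv,d):
    c=camera_info(n);K,D,R,t=[np.array(c[k],float) for k in("K","D","R","t")]
    p=cv2.undistortPoints(np.array(uv,float).reshape(-1,1,2),K,D)[:,0]
    P=np.c_[p,np.ones(len(p))]*np.array(d).reshape(-1,1)
    return (P-t)@R
def ray(n,uv,z):
    c=camera_info(n);K,D,R,t=[np.array(c[k],float) for k in("K","D","R","t")]
    p=cv2.undistortPoints(np.array(uv,float).reshape(-1,1,2),K,D)[:,0]
    r=np.c_[p,np.ones(len(p))]@R; o=-R.T@t
    return o+r*((z-o[2])/r[:,2])[:,None]
def cloud(n,d):
    v,u=np.mgrid[:480,:640]; return world(n,np.c_[u.ravel(),v.ravel()],d.ravel()).reshape(480,640,3)
def proj(n,X):
    c=camera_info(n);K,D,R,t=[np.array(c[k],float) for k in("K","D","R","t")]
    return cv2.projectPoints(np.array(X,float).reshape(-1,1,3),cv2.Rodrigues(R)[0],t,K,D)[0][:,0]
E
python3 - <<'E'
from h import *
for n in("top","side"):
    im,d=grab(n,f"pics/{n}0.png"); np.savez(f"{n}0.npz",im=im,d=d)
    c=camera_info(n); print(n,np.array(c["K"]).round(1).tolist(),(-np.array(c["R"]).T@c["t"]).round(3),np.array(c["R"])[2].round(2))
print(status.read_state())
E
```

```text
top [[542.8, 0.0, 318.9], [0.0, 542.8, 235.3], [0.0, 0.0, 1.0]] [ 0.479 -0.054  0.947] [ 0.19  0.01 -0.98]
side [[486.4, 0.0, 317.1], [0.0, 486.4, 233.8], [0.0, 0.0, 1.0]] [ 0.669 -0.763  0.564] [-0.03  0.84 -0.55]
{'time': 0.1, 'q': array([ 1.07805829e+00,  2.64687154e-01,  1.60526262e+00, -7.62178340e-07,
        1.27368230e+00, -3.68943711e-02]), 'joint_vel': array([ 0.000173  , -0.00237801, -0.00577569, -0.00092384,  0.00133125,
       -0.00095349]), 'joint_torque': array([ 1.38079009e-03, -5.16703355e+01, -3.68591416e+01,  2.51925815e-05,
        6.38349680e-03, -1.75125770e-06]), 'tool_pos': array([0.29683175, 0.60548937, 0.23006662]), 'tcp_rot': array([-0.70973301, -3.0598243 ,  0.00309162]), 'wrist_force': array([0.26616934, 0.01483669, 0.20809675]), 'torque': array([ 0.00454525, -0.05847098, -0.00719687]), 'width': 1.0004830419940145}
```

View pics/top0.png

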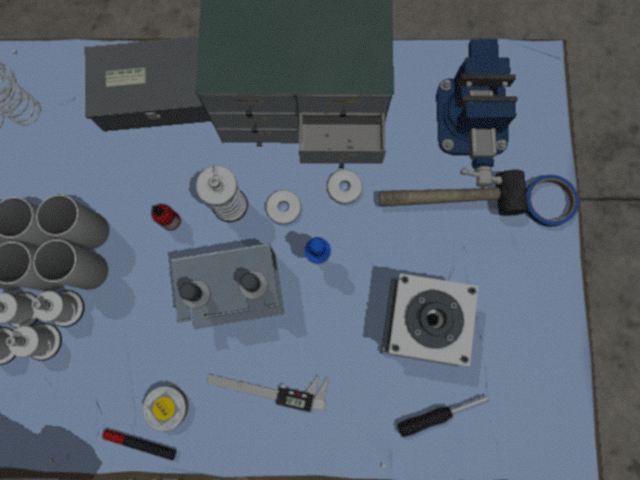

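View pics/side0.png

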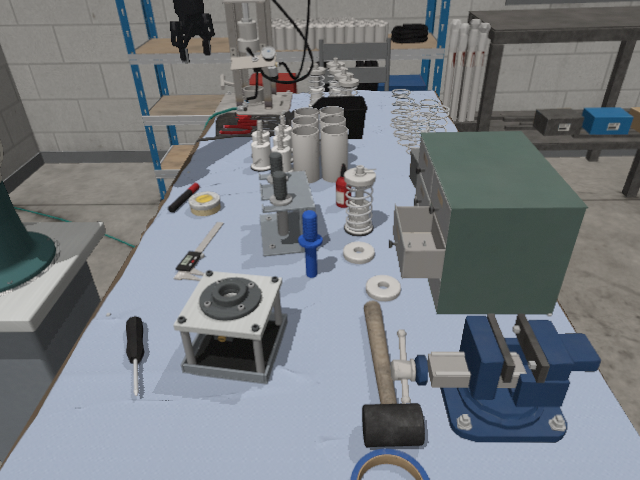

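Top view: the rack has two pins, left at (190,291) and right at (250,281). There is a blue look-alike at (317,249), and the stand's hole is at (436,319). The spare discs are at (283,207) and (344,186). In the side view the rack pins are at about (276,165) and (281,200), and the blue one is at (311,240). The candidates are the left rack pin, the right rack pin and the blue pin, so a close crop has to show which shank is thick.

Run:
```python
from h import *
a=np.load("side0.npz")["im"][140:260,235:345,::-1]; b=np.load("top0.npz")["im"][235:335,160:290,::-1]
a=cv2.resize(a,None,fx=4.5,fy=4.5,interpolation=cv2.INTER_CUBIC)[:540]; b=cv2.resize(b,(300,231))
o=np.zeros((540,800,3),np.uint8); o[:a.shape[0],:a.shape[1]]=a; o[:231,500:]=b; cv2.imwrite("pics/c1.png",o)
d=np.load("top0.npz")["d"]; C=cloud("top",d)
# stand: plate top and spigot
for zl,zh,nm,box in((.110,.122,"spigot",(380,270,490,370)),(.09,.1,"plate",(380,260,490,375)),(.101,.108,"flange",(380,260,490,375)),(.098,.110,"rackplate",(160,235,290,335))):
    x0,y0,x1,y1=box; S=C[y0:y1,x0:x1].reshape(-1,3); m=(S[:,2]>zl)&(S[:,2]<zh); P=S[m]
    (c,s,an)=cv2.minAreaRect(P[:,:2].astype(np.float32)); print(nm,len(P),P.mean(0).round(4),"rect",np.round(c,4),np.round(s,4),round(an,1),"zmed",np.median(P[:,2]).round(4), cv2.minEnclosingCircle(P[:,:2].astype(np.float32)))
# pin tops / grips
for nm,(u,v) in dict(L=(190,291),R=(250,281),B=(317,249)).items():
    S=C[v-25:v+25,u-25:u+25].reshape(-1,3); P=S[(S[:,2]>.156)&(S[:,2]<.18)]; Q=S[(S[:,2]>.12)&(S[:,2]<.155)]
    print(nm,len(P),P.mean(0).round(4) if len(P) else 0,S[:,2].max().round(3))
# hole: dark circle in spigot
```

```text
spigot 572 [ 0.5158 -0.2207  0.115 ] rect [ 0.5184 -0.2203] [0.0515 0.0526] 84.5 zmed 0.1151 ((0.5183718204498291, -0.21961739659309387), 0.03640617057681084)
plate 3725 [ 0.5146 -0.2199  0.0955] rect [ 0.516  -0.2212] [0.1254 0.1243] 81.2 zmed 0.0955 ((0.5153084397315979, -0.2210245281457901), 0.08733762055635452)
flange 1804 [ 0.5149 -0.2202  0.1037] rect [ 0.5148 -0.2212] [0.116  0.1141] 82.2 zmed 0.1035 ((0.5160205364227295, -0.22075381875038147), 0.0797007754445076)
rackplate 5114 [0.5741 0.105  0.1038] rect [0.57   0.1057] [0.1006 0.1577] 9.9 zmed 0.1035 ((0.5694237351417542, 0.10519244521856308), 0.09236258268356323)
L 232 [0.5502 0.1466 0.1621] 0.947
R 242 [0.5653 0.059  0.1624] 0.947
B 0 0 0.947
```

View pics/c1.png

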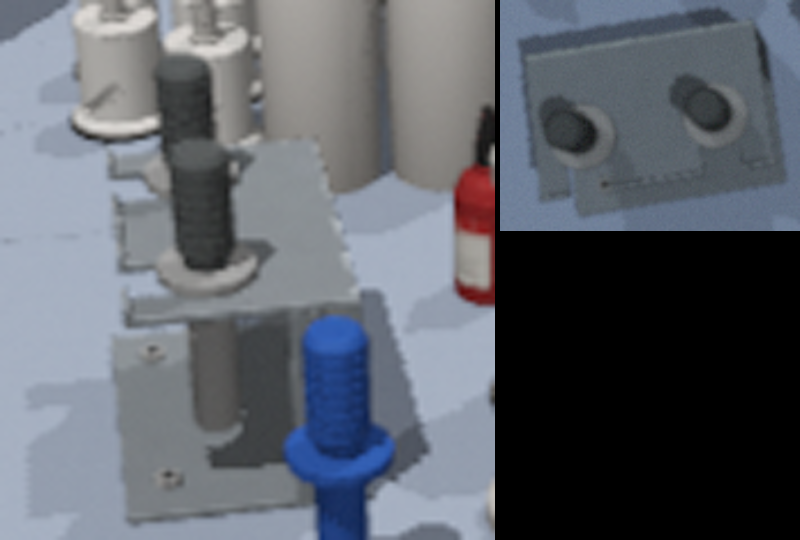

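The right rack pin's shank is about 45 px wide against a 100 px (44 mm) collar, so roughly 20 mm, which makes it the thick one. The left pin is the thin one. I'll refine the pin top and the hole centre in both views, then move.

Run:
```python
from h import *
for n in("top","side"):
    z=np.load(n+"0.npz"); C=cloud(n,z["d"]); im=z["im"]; g=cv2.cvtColor(im,cv2.COLOR_RGB2GRAY)
    for nm,c in dict(L=(.550,.147),R=(.565,.059)).items():
        P=C[(np.hypot(C[...,0]-c[0],C[...,1]-c[1])<.025)&(C[...,2]>.159)&(C[...,2]<.17)]
        q=P[:,:2].astype(np.float32); print(n,nm,len(P),np.median(P[:,2]).round(4),P.mean(0).round(4),np.round(cv2.minAreaRect(q)[:2],4).tolist())
    P=C[(np.hypot(C[...,0]-.516,C[...,1]+.2205)<.05)&(C[...,2]>.112)&(C[...,2]<.12)]
    print(n,"spigot",np.round(cv2.minAreaRect(P[:,:2].astype(np.float32))[:2],4).tolist(), "z",np.median(P[:,2]))
    # hole contour
    M=np.zeros((480,640),np.uint8); uv=proj(n,[[.516,-.2205,.116]])[0]
    cv2.circle(M,tuple(int(round(v)) for v in uv),15 if n=="top" else 20,255,-1)
    for th in(35,45,60):
        m=((g<th)&(M>0)).astype(np.uint8); k,l,s,ce=cv2.connectedComponentsWithStats(m)
        if k>1:
            i=1+np.argmax(s[1:,4]); ys,xs=np.where(l==i); r=ray(n,np.c_[xs,ys],.116); print(n,"hole",th,s[i],np.round(cv2.minAreaRect(r[:,:2].astype(np.float32))[:2],4).tolist(), r.mean(0).round(4))
z=np.load("top0.npz"); im=cv2.resize(z["im"][285:355,400:475,::-1],(450,420),interpolation=cv2.INTER_NEAREST)
s=np.load("side0.npz"); i2=cv2.resize(s["im"][270:325,190:270,::-1],(340,234),interpolation=cv2.INTER_NEAREST)
o=np.zeros((420,800,3),np.uint8);o[:,:450]=im;o[:234,455:795]=i2;cv2.imwrite("pics/c2.png",o)
```

```text
top L 215 0.1623 [0.5504 0.147  0.1625] [[0.5502, 0.1475], [0.0233, 0.0234]]
top R 226 0.1628 [0.5653 0.0592 0.1627] [[0.5655, 0.0592], [0.0236, 0.0237]]
top spigot [[0.5159, -0.2213], [0.0467, 0.0491]] z 0.11514488548578994
top hole 35 [427 314  11  12  95] [[0.5146, -0.2155], [0.015, 0.0155]] [ 0.5145 -0.2149  0.116 ]
top hole 45 [426 314  12  12 110] [[0.5142, -0.2143], [0.0165, 0.0167]] [ 0.5143 -0.2147  0.116 ]
top hole 60 [421 306  18  26 207] [[0.5147, -0.2093], [0.0291, 0.0274]] [ 0.514  -0.2116  0.116 ]
side L 62 0.1624 [0.5535 0.1421 0.1623] [[0.5534, 0.1452], [0.0219, 0.0222]]
side R 76 0.1631 [0.5683 0.0543 0.1625] [[0.5689, 0.0551], [0.0225, 0.0228]]
side spigot [[0.5182, -0.2238], [0.0495, 0.0493]] z 0.11552428560250178
side hole 35 [220 291   1   1   1] [[0.5058, -0.2273], [0.0, 0.0]] [ 0.5058 -0.2273  0.116 ]
side hole 45 [237 291  10  13  39] [[0.5413, -0.2413], [0.0271, 0.0056]] [ 0.5405 -0.2424  0.116 ]
side hole 60 [224 287  24  20 127] [[0.5348, -0.2426], [0.0478, 0.0177]] [ 0.5335 -0.2465  0.116 ]
```

View pics/c2.png

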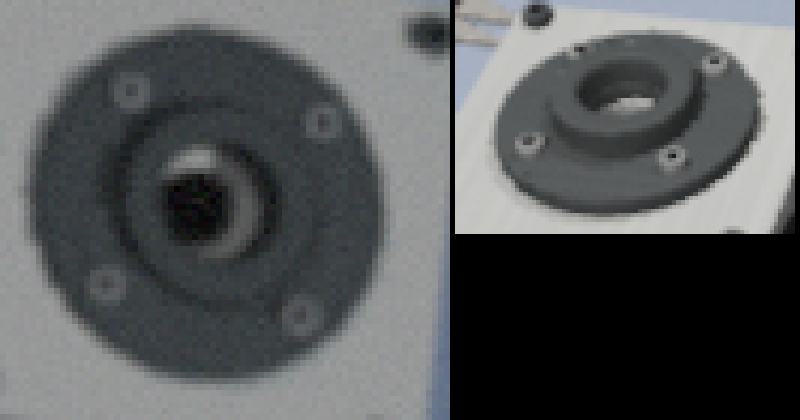

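Top crop: the hole mouth is at about top pixel (437,319) and the jammed disc shows at its bottom. The two cameras differ by about 3 mm in absolute position but agree on pin-to-hole to 1.5 mm. I'll use the averages: pin at about (0.567, 0.057) and hole at about (0.517, -0.2225). Now moving over the pin at height.

>>> move_arm(deltas=[[[0,0,0],[0.225,-0.46,0],-1],[[0,0,0],[0.45,-0.92,0],-1],[[0,0,0],[0.45,-0.92,0],-1]])

```text
time: 0.48
tool_pos: [0.3431, 0.511, 0.2306]
tcp_rot: [-0.715, -3.059, 0.003]
wrist_force: [0.0, 1.1, 0.8]
width: 0.997
```

>>> move_arm(deltas=[[[0,0,0],[0.225,-0.46,0],-1],[[0,0,0],[0.45,-0.92,0],-1],[[0,0,0],[0.45,-0.92,0],-1]])

```text
time: 0.85
tool_pos: [0.3879, 0.4202, 0.231]
tcp_rot: [-0.715, -3.059, 0.001]
wrist_force: [-0.5, 0.2, 0.2]
width: 0.999
```

>>> move_arm(deltas=[[[0,0,0],[0.225,-0.46,0],-1],[[0,0,0],[0.45,-0.92,0],-1],[[0,0,0],[0.45,-0.92,0],-1]])

```text
time: 1.23
tool_pos: [0.4329, 0.3291, 0.2312]
tcp_rot: [-0.715, -3.059, 0.0]
wrist_force: [0.4, 0.8, 0.5]
width: 1.001
```

>>> move_arm(deltas=[[[0,0,0],[0.225,-0.46,0],-1],[[0,0,0],[0.45,-0.92,0],-1],[[0,0,0],[0.45,-0.92,0],-1]])

```text
time: 1.6
tool_pos: [0.478, 0.2377, 0.2312]
tcp_rot: [0.714, 3.059, 0.001]
wrist_force: [0.7, 0.3, 0.3]
width: 1.003
```

>>> move_arm(deltas=[[[0,0,0],[0.225,-0.46,0],-1],[[0,0,0],[0.45,-0.92,0],-1],[[0,0,0],[0.45,-0.92,0],-1]])

```text
time: 1.98
tool_pos: [0.5231, 0.1461, 0.2312]
tcp_rot: [0.713, 3.059, 0.001]
wrist_force: [0.5, 0.0, 0.6]
width: 0.993
```

>>> move_arm(deltas=[[[0,0,0],[0.225,-0.46,0],-1],[[0,0,0],[0.45,-0.89,0],-1],[[0,0,0],[0.45,-0.89,0],-1],[[0,0,0],[0.45,-0.89,0],-1]])

```text
time: 2.48
tool_pos: [0.5667, 0.0594, 0.2309]
tcp_rot: [-0.708, -3.059, -0.002]
wrist_force: [0.1, 0.1, 0.5]
width: 1.0
```

Run:
```python
from h import *
im,d=grab("side"); cv2.imwrite("pics/s1.png",cv2.resize(im[60:290,190:390,::-1],None,fx=2.6,fy=2.6))
T=status.read_state()["tool_pos"];print(T)
for n in("side","top"):
    if n=="top": im,d=grab("top")
    C=cloud(n,d); P=C[(np.hypot(C[...,0]-.567,C[...,1]-.058)<.08)&(C[...,2]>.2)&(C[...,2]<.27)]
    print(n,len(P),np.round(P.min(0),3),np.round(P.max(0),3),np.round(cv2.minAreaRect(P[:,:2].astype(np.float32)),4) if 0 else "")
    a=np.array([.44,.9]);b=np.array([.9,-.44]); q=(P[:,:2]-T[:2]); print("along jaw",np.percentile(q@a,[1,5,50,95,99]).round(3),"across",np.percentile(q@b,[1,5,50,95,99]).round(3))
print(proj("side",[T]),proj("top",[T]))
```

```text
[0.5665342  0.05947245 0.23098485]
side 345 [0.538 0.004 0.243] [0.601 0.106 0.27 ] 
along jaw [-0.057 -0.056 -0.043  0.046  0.05 ] across [-0.007 -0.005  0.007  0.014  0.015]Traceback (most recent call last):
  File "<stdin>", line 7, in <module>
    return umr_minimum(a, axis, None, out, keepdims, initial, where)
ValueError: zero-size array to reduction operation minimum which has no identity
```

View pics/s1.png

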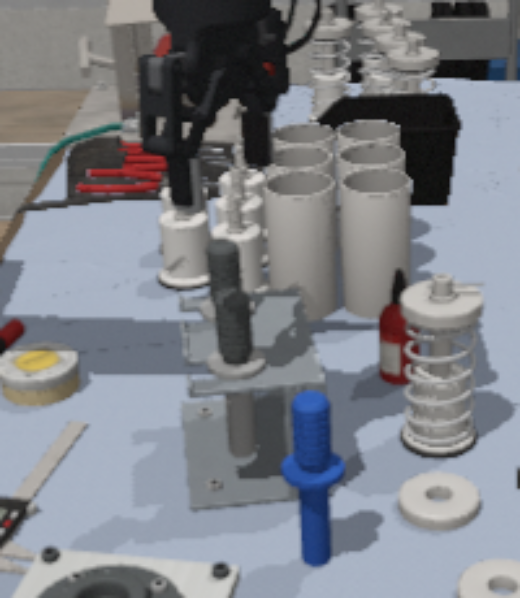

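The gripper is centred over the right pin, with its jaws clear of the thin pin. Descending.

>>> move_arm(deltas=[[[0,0,0],[0,-0.01,-0.3],-1],[[0,0,0],[-0.01,-0.01,-0.6],-1],[[0,0,0],[-0.01,-0.01,-0.8],-1],[[0,0,0],[-0.01,-0.01,-0.8],-1]])

```text
time: 3.08
tool_pos: [0.5644, 0.0569, 0.1494]
tcp_rot: [-0.707, -3.057, 0.001]
wrist_force: [0.4, -0.3, 0.7]
width: 1.0
```

>>> move_arm(deltas=[[[0,0,0],[0,0,-0.15],-1],[[0,0,0],[0,0,-0.3],-1],[[0,0,0],[0,0,-0.3],-1],[[0,0,0],[0,0,-0.3],-1]])

```text
time: 3.58
tool_pos: [0.5663, 0.056, 0.1214]
tcp_rot: [0.71, 3.06, 0.0]
wrist_force: [1.5, 0.0, 0.4]
width: 1.0
```

>>> move_arm(deltas=[[[0,0,0],[0,0.02,0],-0.5],[[0,0,0],[0,0.02,0],0],[[0,0,0],[0,0.02,0],1],[[0,0,0],[0,0.02,0],1],[[0,0,0],[0,0.02,0],1],[[0,0,0],[0,0.02,0],1],[[0,0,0],[0,0.02,0],1],[[0,0,0],[0,0.02,0],1]], grip_force=80)

```text
time: 4.58
tool_pos: [0.5665, 0.0582, 0.1218]
tcp_rot: [0.71, 3.06, 0.001]
wrist_force: [-0.9, 0.9, 4.8]
width: 0.281
```

>>> move_arm(deltas=[[[0,0,0],[0,0,0.1],1],[[0,0,0],[0,0,0.3],1],[[0,0,0],[0,0,0.6],1],[[0,0,0],[0,0,0.9],1],[[0,0,0],[0,0,0.9],1]])

```text
time: 5.2
tool_pos: [0.5685, 0.0581, 0.2153]
tcp_rot: [0.708, 3.054, 0.003]
wrist_force: [-0.0, 0.2, -3.5]
width: 0.286
```

>>> move_arm(deltas=[[[0,0,0],[-0.07,-0.4,0.15],1],[[0,0,0],[-0.17,-0.93,0.25],1],[[0,0,0],[-0.17,-0.93,0.25],1]])

```text
time: 5.58
tool_pos: [0.5483, -0.0381, 0.2359]
tcp_rot: [-0.716, -3.059, 0.002]
wrist_force: [0.5, 1.3, -2.8]
width: 0.279
```

>>> move_arm(deltas=[[[0,0,0],[-0.08,-0.45,0],1],[[0,0,0],[-0.17,-0.93,0],1],[[0,0,0],[-0.17,-0.93,0],1]])

```text
time: 5.95
tool_pos: [0.5309, -0.1299, 0.2347]
tcp_rot: [-0.715, -3.057, 0.001]
wrist_force: [0.6, 0.9, -2.8]
width: 0.286
```

>>> move_arm(deltas=[[[0,0,0],[-0.08,-0.45,0],1],[[0,0,0],[-0.16,-0.94,0],1],[[0,0,0],[-0.16,-0.94,0],1],[[0,0,0],[-0.16,-0.94,0],1],[[0,0,0],[-0.16,-0.94,0],1]])

```text
time: 6.58
tool_pos: [0.5163, -0.2203, 0.2357]
tcp_rot: [-0.707, -3.06, -0.001]
wrist_force: [0.3, 0.2, -2.4]
width: 0.285
```

Run:
```python
from h import *
im,d=grab("side"); np.savez("side1.npz",im=im,d=d); cv2.imwrite("pics/s2.png",cv2.resize(im[120:390,140:340,::-1],None,fx=2.2,fy=2.2))
s=status.read_state();T=s["tool_pos"];print(T,s["wrist_force"],s["width"])
C=cloud("side",d)
near=np.hypot(C[...,0]-T[0]-.003,C[...,1]-T[1]+.003)<.035
for lo in np.arange(.12,.26,.01):
    P=C[near&(C[...,2]>lo)&(C[...,2]<lo+.01)]
    if len(P): print(lo.round(2),len(P),P[:,0].min().round(4),P[:,0].max().round(4),P[:,1].min().round(4))
P=C[(np.hypot(C[...,0]-.518,C[...,1]+.224)<.05)&(C[...,2]>.112)&(C[...,2]<.12)];print(np.round(cv2.minAreaRect(P[:,:2].astype(np.float32))[:2],4).tolist())
print(proj("side",[T]),ray("top",[[437,319.2]],.116))
```

```text
[ 0.51633721 -0.22039122  0.23591876] [-0.90293998 -0.60307348 -2.64001216] 0.28565441113872203
0.14 56 0.5079 0.5281 -0.2311
0.15 91 0.5066 0.5284 -0.2318
0.16 96 0.5068 0.528 -0.2328
0.17 94 0.506 0.5281 -0.2321
0.18 95 0.5071 0.5284 -0.2344
0.19 103 0.5067 0.5282 -0.2337
0.2 99 0.5067 0.5283 -0.2322
0.21 46 0.4985 0.5386 -0.2421
0.22 380 0.4951 0.5388 -0.2427
0.23 105 0.5003 0.5363 -0.2416
0.24 217 0.4997 0.5367 -0.2468
0.25 241 0.4999 0.5366 -0.2477
0.26 253 0.4996 0.5365 -0.248
[[0.5185, -0.2239], [0.0495, 0.0491]]
[[216.76561472 216.92984232]] [[ 0.51464909 -0.22246394  0.116     ]]
```

View pics/s2.png

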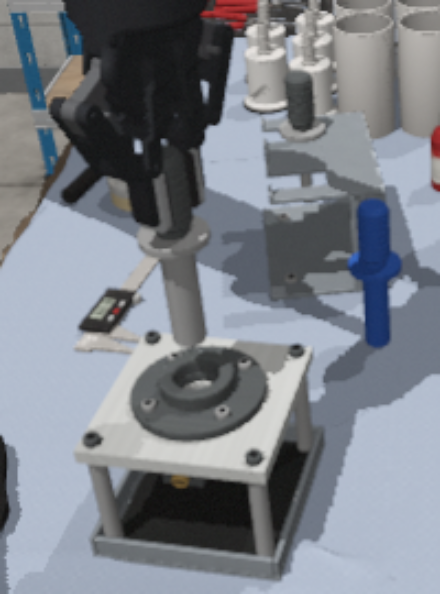

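The picture shows the thick pin held upright over the head. In side-camera numbers the pin axis is about (0.5175, -0.2223) and the spigot about (0.5184, -0.2239). I'll shift by (+1, -1.5) mm and lower in steps.

>>> move_arm(deltas=[[[0,0,0],[0.01,-0.015,0],1],[[0,0,0],[0.01,-0.015,-0.1],1],[[0,0,0],[0.01,-0.015,-0.2],1],[[0,0,0],[0.01,-0.015,-0.3],1],[[0,0,0],[0.01,-0.015,-0.36],1],[[0,0,0],[0.01,-0.015,-0.42],1],[[0,0,0],[0.01,-0.015,-0.42],1]], grip_force=110)

```text
time: 7.5
tool_pos: [0.5168, -0.2233, 0.1936]
tcp_rot: [-0.71, -3.059, -0.0]
wrist_force: [0.3, 0.3, -3.1]
width: 0.281
```

>>> move_arm(deltas=[[[0,0,0],[0,0,-0.06],1],[[0,0,0],[0,0,-0.12],1],[[0,0,0],[0,0,-0.16],1],[[0,0,0],[0,0,-0.2],1],[[0,0,0],[0,0,-0.2],1]])

```text
time: 8.12
tool_pos: [0.5176, -0.2238, 0.1755]
tcp_rot: [0.709, 3.059, -0.001]
wrist_force: [-2.0, 0.4, 2.5]
width: 0.275
```

>>> move_arm(deltas=[[[0,0,0],[0,0,-0.03],1],[[0,0,0],[0,0,-0.06],1],[[0,0,0],[0,0,-0.09],1],[[0,0,0],[0,0,-0.09],1]])

```text
time: 8.62
tool_pos: [0.5163, -0.2231, 0.1639]
tcp_rot: [-0.709, -3.058, -0.0]
wrist_force: [-0.7, -0.2, -3.1]
width: 0.278
```

>>> move_arm(deltas=[[[0,0,0],[0,0,-0.04],1],[[0,0,0],[0,0,-0.08],1],[[0,0,0],[0,0,-0.12],1],[[0,0,0],[0,0,-0.15],1],[[0,0,0],[0,0,-0.15],1],[[0,0,0],[0,0,-0.15],1]])

```text
time: 9.38
tool_pos: [0.5172, -0.2235, 0.1504]
tcp_rot: [0.71, 3.06, -0.0]
wrist_force: [0.0, 0.3, -3.3]
width: 0.279
```

Run:
```python
from h import *
im,d=grab("side"); cv2.imwrite("pics/s3.png",cv2.resize(im[230:390,160:310,::-1],None,fx=3.5,fy=3.5))
s=status.read_state();print(s["tool_pos"],s["wrist_force"],s["width"])
```

```text
[ 0.51729786 -0.22349725  0.15052499] [-0.12922184  0.10602573 -3.52107259] 0.27876437998699954
```

View pics/s3.png

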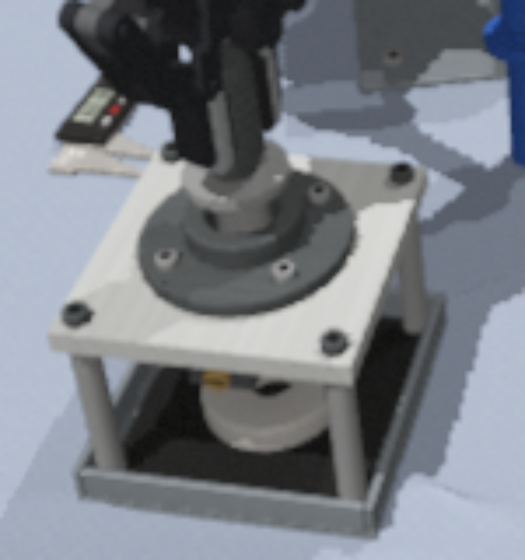

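The disc now shows below the plate at about side pixel (231,350). I'll measure its height, because it could be hanging in the jaws.

Run:
```python
from h import *
im,d=grab("side"); C=cloud("side",d)
P=C[335:362,215:256].reshape(-1,3); c=im[335:362,215:256].reshape(-1,3)
m=c.min(1)>90
print(np.percentile(P[m][:,2],[2,10,50,90,98]).round(4),P[m].min(0).round(3),P[m].max(0).round(3))
for v in range(338,362,3): print(v,[(int(im[v,u].mean()),*C[v,u].round(3)) for u in (222,232,242,250)])
```

```text
[0.0095 0.0126 0.021  0.0865 0.0912] [ 0.491 -0.763  0.007] [ 0.669 -0.214  0.564]
338 [(71, np.float64(0.511), np.float64(-0.273), np.float64(0.069)), (43, np.float64(0.524), np.float64(-0.268), np.float64(0.063)), (126, np.float64(0.524), np.float64(-0.216), np.float64(0.011)), (146, np.float64(0.555), np.float64(-0.291), np.float64(0.086))]
341 [(96, np.float64(0.497), np.float64(-0.233), np.float64(0.021)), (63, np.float64(0.509), np.float64(-0.221), np.float64(0.009)), (90, np.float64(0.528), np.float64(-0.234), np.float64(0.023)), (107, np.float64(0.54), np.float64(-0.231), np.float64(0.02))]
344 [(108, np.float64(0.498), np.float64(-0.239), np.float64(0.021)), (103, np.float64(0.514), np.float64(-0.238), np.float64(0.021)), (104, np.float64(0.529), np.float64(-0.239), np.float64(0.022)), (110, np.float64(0.541), np.float64(-0.238), np.float64(0.02))]
347 [(110, np.float64(0.499), np.float64(-0.244), np.float64(0.021)), (106, np.float64(0.515), np.float64(-0.246), np.float64(0.022)), (108, np.float64(0.53), np.float64(-0.246), np.float64(0.022)), (119, np.float64(0.542), np.flo
[... 374 characters left out ...]
at64(0.516), np.float64(-0.255), np.float64(0.019)), (123, np.float64(0.531), np.float64(-0.253), np.float64(0.017)), (99, np.float64(0.541), np.float64(-0.247), np.float64(0.011))]
356 [(27, np.float64(0.499), np.float64(-0.25), np.float64(0.007)), (127, np.float64(0.516), np.float64(-0.257), np.float64(0.015)), (118, np.float64(0.53), np.float64(-0.253), np.float64(0.011)), (17, np.float64(0.541), np.float64(-0.249), np.float64(0.007))]
359 [(33, np.float64(0.5), np.float64(-0.256), np.float64(0.007)), (46, np.float64(0.515), np.float64(-0.257), np.float64(0.009)), (35, np.float64(0.53), np.float64(-0.256), np.float64(0.008)), (28, np.float64(0.542), np.float64(-0.256), np.float64(0.007))]
```

The disc lies flat in the tray, with its top at 21 mm. Withdrawing and retracing the path to the right slot.

>>> move_arm(deltas=[[[0,0,0],[0,0,0.15],1],[[0,0,0],[0,0,0.4],1],[[0,0,0],[0,0,0.7],1],[[0,0,0],[0,0,0.86],1],[[0,0,0],[0,0,0.86],1]])

```text
time: 10.1
tool_pos: [0.5183, -0.224, 0.2386]
tcp_rot: [0.709, 3.056, -0.001]
wrist_force: [0.1, 0.7, -3.6]
width: 0.282
```

>>> move_arm(deltas=[[[0,0,0],[0.08,0.45,0],1],[[0,0,0],[0.16,0.94,0],1],[[0,0,0],[0.16,0.94,0],1]])

```text
time: 10.48
tool_pos: [0.5324, -0.1263, 0.2346]
tcp_rot: [-0.703, -3.059, -0.002]
wrist_force: [0.6, -0.7, -3.0]
width: 0.28
```

>>> move_arm(deltas=[[[0,0,0],[0.08,0.45,0],1],[[0,0,0],[0.16,0.94,0],1],[[0,0,0],[0.16,0.94,0],1]])

```text
time: 10.85
tool_pos: [0.5488, -0.0333, 0.235]
tcp_rot: [-0.704, -3.06, -0.0]
wrist_force: [-0.4, -0.4, -3.3]
width: 0.284
```

>>> move_arm(deltas=[[[0,0,0],[0.08,0.45,0],1],[[0,0,0],[0.14,0.8,0],1],[[0,0,0],[0.17,0.935,0],1],[[0,0,0],[0.17,0.935,0],1],[[0,0,0],[0.17,0.935,0],1]])

```text
time: 11.48
tool_pos: [0.5659, 0.0566, 0.2359]
tcp_rot: [-0.711, -3.06, 0.002]
wrist_force: [-0.2, -0.2, -2.0]
width: 0.28
```

Run:
```python
from h import *
s=status.read_state();T=s["tool_pos"];print(T,s["wrist_force"],s["width"])
im,d=grab("side"); cv2.imwrite("pics/s4.png",cv2.resize(im[110:290,200:350,::-1],None,fx=3.3,fy=3.3)); C=cloud("side",d)
near=np.hypot(C[...,0]-T[0]-.003,C[...,1]-T[1]+.003)<.03
for lo in (.15,.17,.19):
    P=C[near&(C[...,2]>lo)&(C[...,2]<lo+.01)]
    if len(P): print(lo,len(P),P[:,0].min().round(4),P[:,0].max().round(4),P[:,1].min().round(4))
```

```text
[0.56589009 0.05661689 0.23589419] [-0.22008798 -0.18300045 -2.00861538] 0.28043828652667774
0.15 52 0.5568 0.5778 0.0427
0.17 54 0.5567 0.5785 0.0441
0.19 60 0.5577 0.5782 0.0436
```

View pics/s4.png

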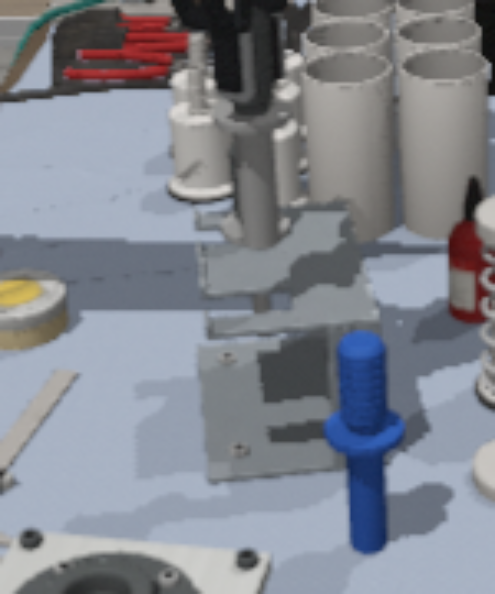

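The thick pin hangs over the right slot, and the thin pin's slender shank is visible behind it. Side-camera position is (0.5677, 0.0547) against (0.5689, 0.0551) originally, so it fits. Lowering.

>>> move_arm(deltas=[[[0,0,0],[0.008,0.01,-0.15],1],[[0,0,0],[0.008,0.01,-0.3],1],[[0,0,0],[0.008,0.01,-0.4],1],[[0,0,0],[0.008,0.01,-0.5],1],[[0,0,0],[0.008,0.01,-0.5],1]])

```text
time: 12.15
tool_pos: [0.566, 0.0591, 0.1848]
tcp_rot: [-0.709, -3.058, 0.001]
wrist_force: [-0.2, -0.4, -2.5]
width: 0.282
```

>>> move_arm(deltas=[[[0,0,0],[0,0,-0.15],1],[[0,0,0],[0,0,-0.3],1],[[0,0,0],[0,0,-0.4],1],[[0,0,0],[0,0,-0.5],1],[[0,0,0],[0,0,-0.58],1],[[0,0,0],[0,0,-0.58],1]])

```text
time: 12.9
tool_pos: [0.5663, 0.059, 0.1274]
tcp_rot: [-0.709, -3.059, 0.001]
wrist_force: [0.3, 0.9, -2.8]
width: 0.281
```

>>> move_arm(deltas=[[[0,0,0],[0,0,-0.02],1],[[0,0,0],[0,0,-0.04],1],[[0,0,0],[0,0,-0.045],1],[[0,0,0],[0,0,-0.045],1]])

```text
time: 13.4
tool_pos: [0.567, 0.0591, 0.1239]
tcp_rot: [0.71, 3.06, 0.0]
wrist_force: [0.3, 0.0, -2.5]
width: 0.281
```

>>> move_arm(deltas=[[[0,0,0],[0,0,-0.005],1],[[0,0,0],[0,0,-0.01],1],[[0,0,0],[0,0,-0.01],1]])

```text
time: 13.78
tool_pos: [0.5669, 0.0591, 0.1227]
tcp_rot: [-0.71, -3.06, 0.0]
wrist_force: [-0.4, 0.0, -2.2]
width: 0.28
```

>>> move_arm(deltas=[[[0,0,0],[0,0,-0.005],1],[[0,0,0],[0,0,-0.01],1],[[0,0,0],[0,0,-0.01],1]])

```text
time: 14.15
tool_pos: [0.5669, 0.0591, 0.1219]
tcp_rot: [0.71, 3.06, -0.0]
wrist_force: [-0.1, 1.4, -1.5]
width: 0.279
```

>>> move_arm(deltas=[[[0,0,0],[0,0,-0.005],1],[[0,0,0],[0,0,-0.01],1],[[0,0,0],[0,0,-0.01],1]])

```text
time: 14.52
tool_pos: [0.567, 0.0591, 0.1218]
tcp_rot: [0.71, 3.06, -0.0]
wrist_force: [-3.9, 0.1, 5.7]
width: 0.279
```

The collar is seated: the force turned from -2 to +6 N. Releasing and retreating straight up.

>>> move_arm(deltas=[[[0,0,0],[0,0,0.005],0.3],[[0,0,0],[0,0,0.005],0],[[0,0,0],[0,0,0.005],-0.5],[[0,0,0],[0,0,0.005],-1],[[0,0,0],[0,0,0.005],-1],[[0,0,0],[0,0,0.005],-1],[[0,0,0],[0,0,0.005],-1],[[0,0,0],[0,0,0.005],-1]])

```text
time: 15.52
tool_pos: [0.5669, 0.0591, 0.1213]
tcp_rot: [-0.71, -3.06, -0.0]
wrist_force: [-0.3, -0.1, -0.4]
width: 0.996
```

>>> move_arm(deltas=[[[0,0,0],[0,0,0.1],-1],[[0,0,0],[0,0,0.4],-1],[[0,0,0],[0,0,0.7],-1],[[0,0,0],[0,0,1],-1],[[0,0,0],[0,0,1],-1]])

```text
time: 16.15
tool_pos: [0.5694, 0.0593, 0.2255]
tcp_rot: [0.708, 3.053, 0.003]
wrist_force: [1.1, 0.9, 0.2]
width: 0.999
```

>>> move_arm(deltas=[[[0,0,0],[-0.3,0,0.3],-1],[[0,0,0],[-0.8,0,0.4],-1],[[0,0,0],[-1,0,0.4],-1],[[0,0,0],[-1,0,0.4],-1]])

```text
time: 16.65
tool_pos: [0.4655, 0.0591, 0.2607]
tcp_rot: [-0.709, -3.06, 0.0]
wrist_force: [-0.1, 0.1, -0.1]
width: 1.001
```

Run:
```python
from h import *
im,d=grab("side"); cv2.imwrite("pics/s5.png",cv2.resize(im[130:390,160:400,::-1],None,fx=2.3,fy=2.3)); C=cloud("side",d)
for nm,c in dict(L=(.5535,.145),R=(.569,.055)).items():
    P=C[(np.hypot(C[...,0]-c[0],C[...,1]-c[1])<.025)&(C[...,2]>.159)&(C[...,2]<.17)]
    print(nm,len(P),np.median(P[:,2]).round(4),np.round(cv2.minAreaRect(P[:,:2].astype(np.float32))[:2],4).tolist())
print(C[347,[222,232,242],2].round(3),status.read_state()["wrist_force"])
```

```text
L 59 0.1625 [[0.5526, 0.145], [0.0194, 0.0225]]
R 80 0.1627 [[0.5686, 0.0568], [0.0223, 0.0229]]
[0.021 0.022 0.021] [1.01585088 0.95054615 0.70124895]
```

View pics/s5.png

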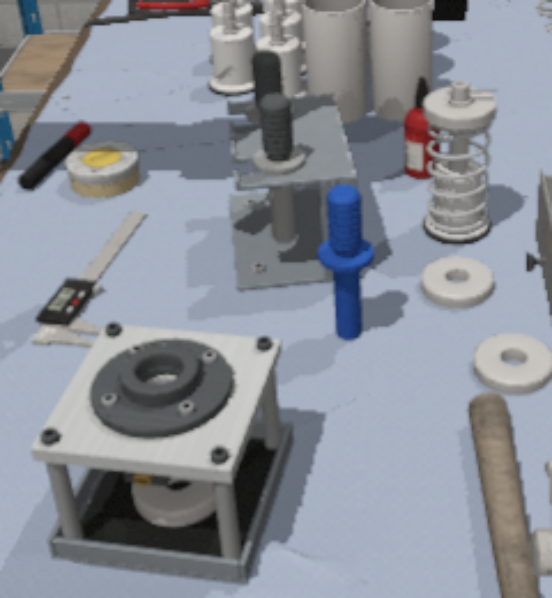

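Both pins hang upright in their slots, the disc is flat in the tray, and nothing else has moved. Handing in.

```bash
python3 -c "
from h import *
print(order.finish_job())"
```

```text
the job is handed in; nothing more can be done
None
```

The job is done and handed in: I pushed the jammed disc out into the tray with the thick pin, then hung the pin back in the right slot. The arm took about 17 s of the 61 s allowed.

**Disc:** my last look shows it flat on the tray pad, with its top at about 21 mm.

**Pins:** the thick pin stands upright with its top at the same height as before (163 mm by the side camera) and about 2 mm from where it first hung. The thin pin read within about 1 mm of its first position.

**Bystanders:** the spare discs and the blue look-alike appeared unmoved in the last picture. I checked those by eye and did not measure them.

**Forces:** the gripper was open and clear of everything at hand-in. The highest force reading I saw was about 7 N, but readings come only at the end of each move, so brief peaks in between were not seen.

**Disagreement:** the two cameras differed by about 3 mm in absolute position. I allowed for this by lining up the pin and the hole within a single view.

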